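Touch off a bedded casting and plant the datum pin

TASK

Take the red-headed datum pin out of its wooden stand and use its shank to find where the brass casting really sits in its bed: press it lightly and steadily, for a good half second each time, first against the long white-marked side near the white-marked end, then against the same side near the other end, then against the white-marked end about its middle. Then plant the pin in the casting's hole, fully home with its collar flush on the casting, and let go. Never press hard on the work, or it will break loose, and leave the bangle, jar and hand tool where they are.

Things in the scene. Friction and masses are not known exactly. Their poses are not given: they have to be found in the camera images.
- fixture: Dark steel base plate fixed to the bench, 120 (x) by 150 (y) by 16 mm high; origin at the centre of its underside, z up. White stripes on top along its -x edge and its +y edge mark the casting's two datum sides. It carries the brass casting, bedded in thin red-brown pitch. Pin and work must never press on each other with more than 20 N; the casting does not give below that.
- nest (a point): Where the casting's top centre SHOULD be: 48 mm above the fixture's origin, fixture's axes. The casting is 50 (x) by 84 (y) mm, flat top here, underside 28 mm lower, upright sides. It was bedded by hand: its true centre is up to 5.5 mm off this point in x and in y, and it is turned up to 0.08 rad about its centre. That shift is not in any measured pose: find it by touch.
- hole_mark (a point): Where the casting's hole SHOULD be at its top (fixture frame x -7, y +18 mm); the true one shifts and turns with the casting. Hole: round, 11.6 mm across, 1.5 mm chamfer, straight through, centred 18 mm in from the casting's long -x side and 24 mm in from its +y end. A flat medallion 3 mm high, radius 16 mm, sits on the other half of the top.
- touch_1 (a point): Nominal point on the long -x side near the +y end (fixture x -25, y +26 mm), 14 mm below the casting's top. First touch, pressing toward the fixture's +x. A good touch: round shank on the upright side, shank end 4 to 27 mm below the casting's top, 0.8 to 12 N, for at least 0.3 s; pin axis 15 to 38 mm from the fixture's centre line along y.
- touch_2 (a point): Nominal point on the same long side near the -y end (fixture x -25, y -26 mm), 14 mm below the top. Second touch, pressing toward the fixture's +x, same rules.
- touch_3 (a point): Nominal point in the middle of the +y end (fixture x 0, y +42 mm), 14 mm below the top. Third touch, pressing toward the fixture's -y, same force; pin axis within 18 mm of the fixture's centre line along x.
- pin_mid (a point): Centre of the pin's red square head, where to grip; z up the pin, x and y square to the head's flats. Head 16 x 16 mm, 50 mm tall (25 above and below this point). Under it a collar 22 mm across, 5 mm thick, its underside 30 mm below this point; then a round steel shank 10 mm across, 24 mm long, ending 54 mm below this point. About 120 g, loose in the stand, collar resting on it.
- pin_tip (a point): Centre of the lower end of the pin's shank, on the pin's axis, 54 mm below the head's centre.
- stand: Light wooden stand fixed to the bench, 60 by 60 by 28 mm high, with a 13 mm hole in its middle where the pin starts (lift it straight up 30 mm or more to clear); origin at the centre of its underside. It may be on either side of the fixture.
- bangle_block: Wooden block with brass bangles on top, 70 by 90 by 35 mm high, fixed to the bench on the other side; origin at the centre of its underside. Not needed.
- bangle2: Loose copper bangle lying flat, 60 mm across, 10 mm high; origin at the centre of its underside. Leave it.
- jar: Loose amber jar, 40 mm across, 45 mm high; origin at the centre of its underside. Leave it.
- graver: Loose hand tool like a screwdriver, 150 mm long, lying flat, under 35 mm high. Leave it.
Things that resemble listed ones, but are neither listed nor needed, are in the scene too. What is shaped like the part that bears pin_mid but blue or pink is not meant.

How it is judged:
By the outcome, as a careful person would: the job done as asked, in the order asked, and still so for the second after the job is handed in, with the robot touching nothing.
It also fails if it takes over 72 s, if anything falls off the work surface, if the arm or the gripper's body presses on something with over 40 N, if the wrist force passes 120 N, or if a joint passes its speed limit or range.

ROBOT

A 7-joint arm with a two-finger parallel gripper is mounted at the origin on the work surface. World frame = base frame: x ahead of the robot, y to its left, z up, the work surface at z = 0. Lengths are in m, angles in rad, forces in N, time in s.
With the tool pointing down it reaches from about 0.425 to 0.875 m from the base axis. Payload 8.4 kg.
Tool frame: the origin (TCP) lies midway between the tips of the shut fingers; the grasp point (between the pads) lies 19 mm behind it; z points along the fingers, y is the direction in which the jaws open and shut (so a half turn about z gives the same grasp; the last joint's range is limited). The gripper opens to 87 mm and grips with 3 to 60 N. Pads are 19 mm wide; open, the fingers measure 117 mm over their backs; the gripper's body (75 mm by 190 mm) begins 51 mm behind the grasp point.
Start: joints at [1.089, 0.333, 0.04, 1.465, -0.013, 1.343, -0.059], TCP at [0.243, -0.603, 0.223] pointing down, gripper open.
Joint ranges: [-2.58, 2.58], [-0.38, 2.09], [-1.3, 1.39], [0.25, 2.4], [-1.5, 4.64], [0.08, 2.09], [-2.65, 2.65]. Speed limits (rad/s): [2.22, 2.22, 2.79, 2.79, 3.14, 3.14, 3.14].

INTERFACE

Orientations are given as a rotation vector (axis times angle).
In Python, from bench import * gives the robot as it stands.
- The arm moves only by the tool carry_out, never from a script. Its arguments are lists of equal length, an entry for each row: "slide": the shift along the world's x, y, z in m, a list of three; "twist": the turn, a rotation vector about the world's x, y, z in rad, a list of three; "jaw": the closure, from 0 (fully open) to 1 (shut). A call has 1 to 20 rows; each row shifts and turns the pose as measured when the row begins; what a row does not reach is not made up. A row lasts 1/10 s, in which the tool goes at most 50 mm and 8.59 degrees, less where a joint would pass 70% of its speed; a pose out of reach is approached as far as the arm can. A call with a gripper value outside its range is refused whole. The fingers move at their own pace and stop on an object; "grip_force" is the grip in N (left out, the last holds). Time passes only in rows, so rows that do not move let the fingers close. It gives the time, the measured TCP pose, the force and the opening at its end, in the units of the state.
- observe(): the state, without advancing time (a new reading comes with each control period).
- read_camera(name): name is "side" or "top" or "wrist"; returns a dict with "pixels" (480x640x3 uint8, red, green, blue), "intrinsics" (3x3 intrinsics, pixels), "origin" and "orientation" of the camera in the world; the wrist camera has in their place "tool_from_camera" (4x4, takes a point from camera to tool coordinates, whose origin is the TCP and whose axes are the flange's). Camera axes: x right, y up, looking along -z (the intrinsics and any distortion apply to the point x, -y, -z); pixel columns grow to the right and rows downward; lengths in m; the calibration is good to about 2 mm. A picture is of the moment at which its call begins: read the wrist's pose just before it. There is no depth.
- close_job(): hands the job in, once; it reports no verdict.
Trained networks look in a picture, given as the dict that the camera call returned (one of the last four; its "shot" number tells which), for a name from the list of things; names that differ only in an ending like _2 or _b are one class to them, and where a whole thing is asked for, a point or a joint stands for the part that bears it (a point fixed in the world has none). Each returns a list of dicts, best first, with "score" (0 to 1); they miss things now and then, are a little off and sometimes report something else, mostly with a low value. They report only what shows in the picture. A call takes as long as a camera call. They do not tell look-alikes from the thing itself.
- search_frame(picture, query): "point" ([row, column] in pixels, amid what is visible of it).
- silhouettes(picture, query): "pixels" (480x640 bool, what is visible of it) and "point" ([row, column] in pixels, amid what is visible of it).
The state is a dict: "time": time; "joints": joint angles; "joint_velocities": joint speeds; "joint_efforts": joint torques, N m; "ee_pos": TCP position; "ee_rot": TCP orientation; "contact_force": force on the tool from outside, world axes, zero at the start; "moment": the same for the moment, N m; "opening": finger opening in m.
Only numpy, scipy, OpenCV 4.12 (cv2) and the standard library are available. Lean on these libraries where they do the work, as an engineer would, in place of code of your own. Each camera call takes 0.05 s, during which the arm holds its last target.

## Working session

There is one attempt and no reset: what is moved stays moved. The work goes in short steps, Python scripts to look and compute and a tool call to move; the robot and the scene stay as the last step left them, time stands still between calls to the robot, and variables do not carry over. Pictures are saved under pics/ and viewed, and the job is handed in when it is done.

Besides the shell and the picture viewer there is one more tool, called after "Call:" as name(argument=value, ...), one argument or row to a line, values as JSON. carry_out: Moves the arm, as the interface text tells. Its arguments: {"type":"object","properties":{"slide":{"type":"array"},"twist":{"type":"array"},"jaw":{"type":"array"},"grip_force":{"type":"number"}},"required":["slide","twist","jaw"]}

```bash
mkdir -p pics; ls; python3 - <<'E'
from bench import *
import cv2
s=observe();print(s)
for n in("top","side","wrist"):
    p=read_camera(n);cv2.imwrite(f"pics/{n}0.png",p["pixels"][:,:,::-1])
    print(n,{k:v for k,v in p.items() if k!="pixels"})
    for q in("pin_mid","fixture","stand"):
        print(q,[(round(d["score"],2),d["point"]) for d in search_frame(p,q)][:4])
E
```

```text
pics
{'time': 0.0, 'joints': array([ 1.08879313,  0.33391293,  0.03988991,  1.46627407, -0.0134145 ,
        1.34328196, -0.05854771]), 'joint_velocities': array([-6.72763069e-04, -9.63745203e-04,  4.48298670e-04,  1.01883750e-04,
        1.29908228e-04, -6.28069929e-05, -4.21741635e-04]), 'joint_efforts': array([-1.58905318e-04, -6.56347132e+01,  1.33551724e+00, -4.03805673e+01,
       -5.97193977e-02,  4.46623284e-02,  1.09580840e-04]), 'ee_pos': array([ 0.24258391, -0.60253492,  0.22165681]), 'ee_rot': array([-3.08271760e+00, -5.97215993e-01,  6.35232325e-04]), 'contact_force': array([0.68279909, 1.07323487, 0.09520914]), 'moment': array([ 0.00805977,  0.01532938, -0.00167362]), 'opening': 0.08687850991573362}
top {'intrinsics': array([[488.82792715,   0.        , 317.20699432],
       [  0.        , 488.82792715, 239.09451377],
       [  0.        ,   0.        ,   1.        ]]), 'origin': array([0.48540471, 0.04243537, 1.01302564]), 'orientation': array([ 0.01444385, -0.06303797, -1.54214399]), 'shot': 1}
pin_mid [(0.64, [281.1, 467.2]), (0.63, [237.7, 452.3]), (0.58, [195.4, 45
[... 448 characters left out ...]
308.7]), (0.54, [318.9, 394.9])]
fixture [(0.86, [258.4, 299.0])]
stand [(0.65, [285.4, 416.8]), (0.62, [348.2, 354.5])]
wrist {'intrinsics': array([[377.08697659,   0.        , 318.33484497],
       [  0.        , 377.08697659, 241.30014432],
       [  0.        ,   0.        ,   1.        ]]), 'tool_from_camera': array([[ 8.72647489e-04,  9.62476485e-01,  2.71363695e-01,
         7.41502368e-02],
       [ 9.99999539e-01, -7.31398732e-04, -6.21649136e-04,
        -7.01513195e-04],
       [-3.99847613e-04,  2.71364112e-01, -9.62476680e-01,
        -1.62820103e-01],
       [ 0.00000000e+00,  0.00000000e+00,  0.00000000e+00,
         1.00000000e+00]]), 'shot': 3}
pin_mid []
fixture []
stand []
```

View pics/top0.png

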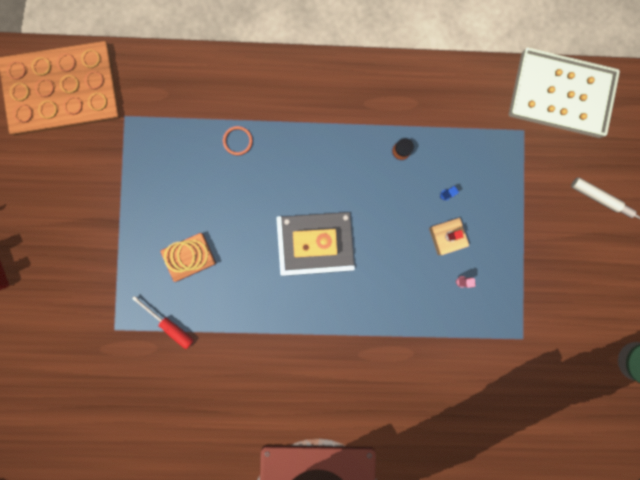

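View pics/side0.png

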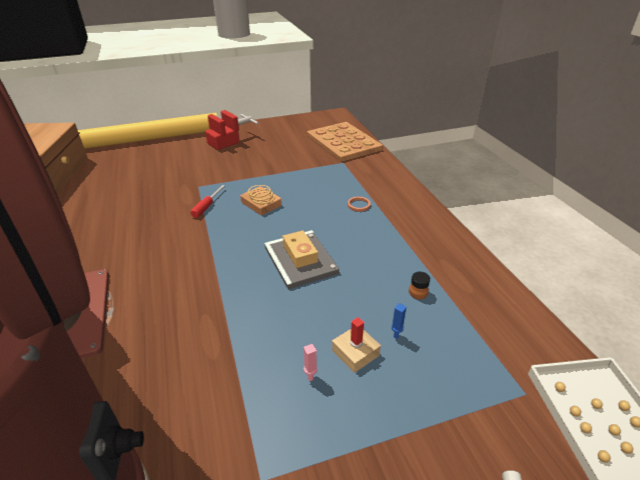

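```bash
cat > h.py <<'E'
import numpy as np,cv2
from scipy.spatial.transform import Rotation as R
def campose(p,s=None):
    if "origin" in p: return np.array(p["origin"]),R.from_rotvec(p["orientation"]).as_matrix()
    T=np.array(p["tool_from_camera"]);Rt=R.from_rotvec(s["ee_rot"]).as_matrix()
    return np.array(s["ee_pos"])+Rt@T[:3,3],Rt@T[:3,:3]
def toz(p,rc,z,s=None):
    o,M=campose(p,s);K=np.array(p["intrinsics"])
    r,c=rc;d=M@np.array([(c-K[0,2])/K[0,0],-(r-K[1,2])/K[1,1],-1.])
    return o+d*(z-o[2])/d[2]
def proj(p,X,s=None):
    o,M=campose(p,s);K=np.array(p["intrinsics"]);v=M.T@(np.asarray(X)-o)
    return np.array([K[1,1]*(v[1]/v[2])+K[1,2], K[0,2]-K[0,0]*v[0]/v[2]])
E
python3 - <<'E'
from bench import *
from h import *
p=read_camera("top")
im=p["pixels"][:,:,::-1]
cv2.imwrite("pics/top_z.png",cv2.resize(im[170:310,260:490],None,fx=3.4,fy=3.4,interpolation=cv2.INTER_CUBIC))
for q,z in(("pin_mid",.083),("fixture",.016),("stand",.028),("bangle2",.01),("jar",.04),("graver",.02),("bangle_block",.035)):
    for d in silhouettes(p,q)[:3]:
        m=d["pixels"].astype(np.uint8);cs=cv2.findContours(m,0,2)[0];c=max(cs,key=cv2.contourArea)
        b=cv2.boxPoints(cv2.minAreaRect(c))
        print(q,round(d["score"],2),d["point"],toz(p,d["point"],z).round(3))
        if q in("fixture","stand","pin_mid"):print([toz(p,(v,u),z).round(4)[:2].tolist() for u,v in b])
E
```

```text
pin_mid 0.74 [196.7, 448.2] [ 0.621 -0.236  0.083]
[[0.6281, -0.2173], [0.6447, -0.2482], [0.6271, -0.2575], [0.6105, -0.2265]]
pin_mid 0.56 [281.1, 464.4] [ 0.46  -0.27   0.083]
[[0.4508, -0.2544], [0.4682, -0.2567], [0.4642, -0.2917], [0.4468, -0.2894]]
fixture 0.69 [244.5, 314.2] [0.524 0.018 0.016]
[[0.5786, 0.0965], [0.5945, -0.0547], [0.4722, -0.0667], [0.4571, 0.0837]]
stand 0.48 [243.8, 314.4] [0.525 0.018 0.028]
[[0.5765, 0.0974], [0.5924, -0.0533], [0.4736, -0.0649], [0.4585, 0.085]]
stand 0.27 [151.6, 402.4] [ 0.719 -0.157  0.028]
[[0.7203, -0.1284], [0.7546, -0.1607], [0.7286, -0.188], [0.6944, -0.1557]]
bangle2 0.82 [151.4, 247.4] [0.713 0.161 0.01 ]
jar 0.65 [147.4, 402.1] [ 0.725 -0.154  0.04 ]
graver 0.98 [330.5, 177.6] [0.344 0.286 0.02 ]
graver 0.41 [237.4, 448.2] [ 0.546 -0.257  0.02 ]
bangle_block 0.96 [258.6, 189.3] [0.488 0.265 0.035]
```

View pics/top_z.png

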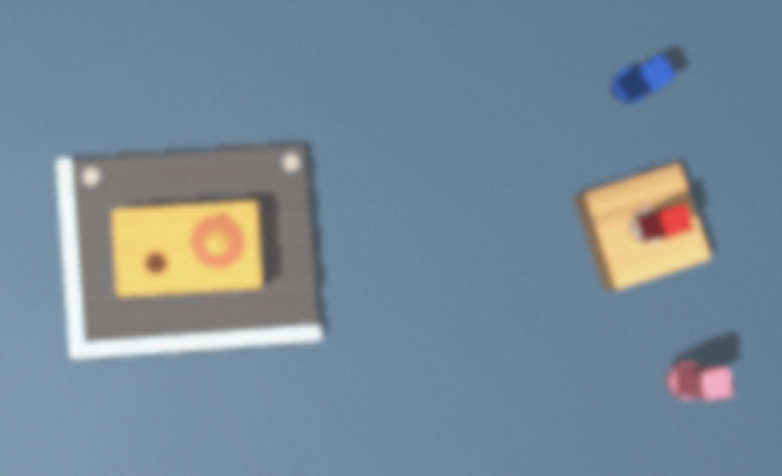

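Call:
carry_out(
  slide=[
    [0.03, 0.035, 0.002],
    [0.03, 0.035, 0.002],
    [0.03, 0.035, 0.002],
    [0.03, 0.035, 0.002],
    [0.03, 0.035, 0.002],
    [0.03, 0.035, 0.002],
    [0.03, 0.035, 0.002],
    [0.03, 0.035, 0],
    [0.03, 0.035, 0],
    [0.03, 0.035, 0],
    [0, 0, 0],
    [0, 0, 0],
  ],
  twist=[
    [0, 0, 0],
    [0, 0, 0],
    [0, 0, 0],
    [0, 0, 0],
    [0, 0, 0],
    [0, 0, 0],
    [0, 0, 0],
    [0, 0, 0],
    [0, 0, 0],
    [0, 0, 0],
    [0, 0, 0],
    [0, 0, 0],
  ],
  jaw=[0, 0, 0, 0, 0, 0, 0, 0, 0, 0, 0, 0],
)

```text
time: 2.2
ee_pos: [0.5485, -0.2367, 0.2382]
ee_rot: [3.083, 0.591, 0.002]
contact_force: [0.2, -0.7, 0.1]
opening: 0.087
```

```bash
python3 - <<'E'
from bench import *
from h import *
s=observe();print(s["time"],s["ee_pos"],s["ee_rot"],s["contact_force"],s["joints"].round(2))
p=read_camera("wrist");cv2.imwrite("pics/w1.png",p["pixels"][:,:,::-1])
for q,z in(("pin_mid",.083),("stand",.028)):
    for d in silhouettes(p,q)[:3]:
        m=d["pixels"].astype(np.uint8);cs=cv2.findContours(m,0,2)[0];c=max(cs,key=cv2.contourArea)
        b=cv2.boxPoints(cv2.minAreaRect(c))
        print(q,round(d["score"],2),d["point"],toz(p,d["point"],z,s).round(3),[toz(p,(v,u),z,s).round(4)[:2].tolist() for u,v in b])
E
```

```text
2.2 [ 0.54850092 -0.23670715  0.23818536] [3.08327076e+00 5.90809623e-01 1.57449778e-03] [ 0.17624708 -0.71091635  0.14643375] [ 0.54  0.23 -0.25  1.57  0.06  1.35 -0.91]
pin_mid 0.96 [306.9, 322.1] [ 0.477 -0.269  0.083] [[0.4888, -0.2581], [0.4952, -0.2742], [0.4701, -0.2845], [0.4636, -0.2681]]
pin_mid 0.91 [133.5, 362.2] [ 0.632 -0.242  0.083] [[0.6352, -0.2286], [0.6432, -0.2488], [0.6268, -0.2561], [0.6186, -0.2356]]
pin_mid 0.66 [223.1, 334.0] [ 0.554 -0.249  0.083] [[0.5624, -0.2381], [0.5694, -0.2556], [0.5432, -0.2667], [0.536, -0.2488]]
stand 0.87 [211.2, 331.4] [ 0.554 -0.249  0.028] [[0.5094, -0.2369], [0.5693, -0.2175], [0.588, -0.2738], [0.5288, -0.2958]]
stand 0.18 [134.7, 75.6] [0.532 0.005 0.028] [[0.4613, 0.0952], [0.5795, 0.083], [0.5989, -0.0715], [0.4783, -0.0722]]
```

View pics/w1.png

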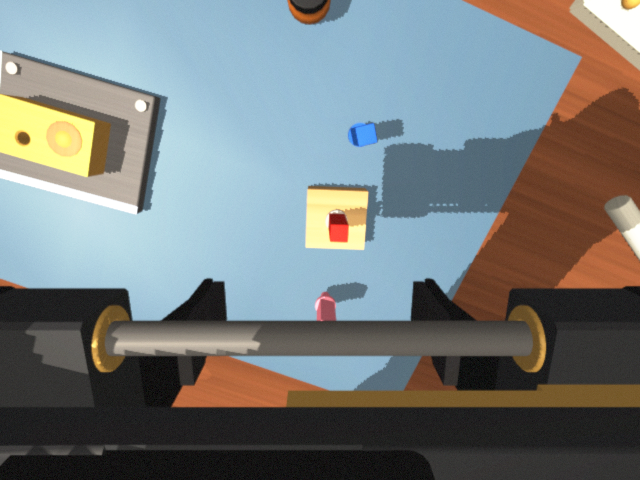

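```bash
python3 - <<'E'
import cv2
im=cv2.imread("pics/w1.png")
cv2.imwrite("pics/w1z.png",cv2.resize(im[175:260,290:385],None,fx=7,fy=7,interpolation=cv2.INTER_CUBIC))
E
```

```text
(no output)
```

View pics/w1z.png

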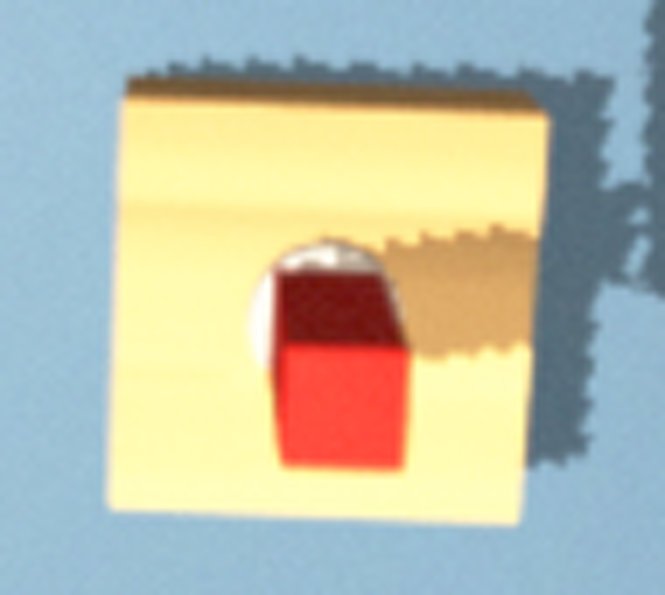

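```bash
cat > c1.py <<'E'
from bench import *
from h import *
s=observe();p=read_camera("wrist")
for pts,z in(([(281,347),(408,347),(404,470),(281,467)],.083),([(122,97),(548,115),(521,525),(108,510)],.028)):
    w=np.array([toz(p,(175+(v+.5)/7-.5,290+(u+.5)/7-.5),z,s)[:2] for u,v in pts])
    e=np.roll(w,-1,0)-w
    print(w.round(4).tolist(),w.mean(0).round(4),np.linalg.norm(e,axis=1).round(4),(np.arctan2(e[:,1],e[:,0])).round(3))
Rm=R.from_rotvec(s["ee_rot"]).as_matrix();print(Rm.round(3),np.arctan2(Rm[1,1],Rm[0,1]),s["joints"])
# fixture from top
p=read_camera("top")
E
python3 c1.py
```

```text
[[0.5512, -0.247], [0.557, -0.2616], [0.5423, -0.2673], [0.537, -0.2528]] [ 0.5469 -0.2572] [0.0157 0.0158 0.0154 0.0154] [-1.194 -2.775  1.922  0.385]
[[0.5653, -0.219], [0.5851, -0.276], [0.5281, -0.2966], [0.5078, -0.239]] [ 0.5466 -0.2576] [0.0603 0.0607 0.0611 0.0609] [-1.236 -2.795  1.909  0.335]
[[ 0.93   0.367  0.001]
 [ 0.367 -0.93  -0.002]
 [ 0.001  0.002 -1.   ]] -1.1946922803990223 [ 0.54537983  0.2311746  -0.25060047  1.56731394  0.05983391  1.34849421
 -0.90660427]
```

Call:
carry_out(
  slide=[
    [-0.001, -0.01, -0.03],
    [-0.001, -0.01, -0.03],
    [0, 0, -0.02],
    [0, 0, 0],
    [0, 0, 0],
  ],
  twist=[
    [0, 0, 0],
    [0, 0, 0],
    [0, 0, 0],
    [0, 0, 0],
    [0, 0, 0],
  ],
  jaw=[0.3, 0.3, 0.3, 0.3, 0.3],
  grip_force=60,
)

```text
time: 2.95
ee_pos: [0.5427, -0.2653, 0.1581]
ee_rot: [3.083, 0.57, 0.004]
contact_force: [-0.7, -0.1, 0.3]
opening: 0.0624
```

```bash
python3 - <<'E'
from bench import *
from h import *
s=observe();print(s["time"],s["ee_pos"],s["ee_rot"],s["contact_force"],s["opening"])
p=read_camera("wrist");cv2.imwrite("pics/w2.png",p["pixels"][:,:,::-1])
print(proj(p,[.5468,-.2573,.083],s),proj(p,[.5468,-.2573,.033],s))
E
```

```text
2.95 [ 0.54271983 -0.26533238  0.1581029 ] [3.08330938 0.5703236  0.00449571] [-0.65188955 -0.05773069  0.29441172] 0.06238940139667082
[242.04992416 309.21514787] [224.71806174 310.26830647]
```

View pics/w2.png

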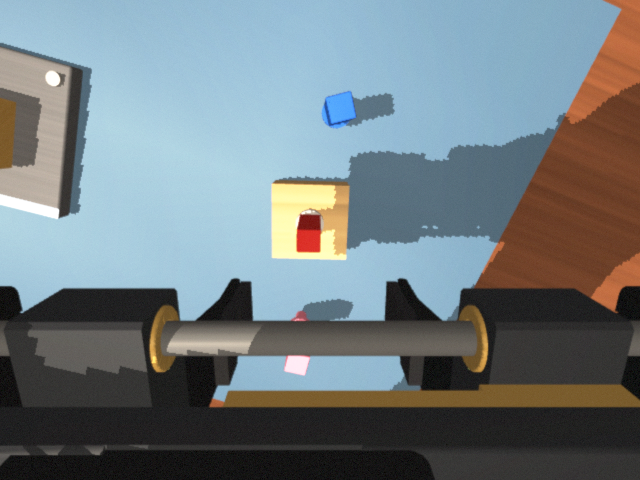

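Call:
carry_out(
  slide=[
    [0.003, 0.006, -0.03],
    [0.0, 0.0, -0.02],
    [0, 0, 0],
  ],
  twist=[
    [0, 0, 0],
    [0, 0, 0],
    [0, 0, 0],
  ],
  jaw=[0.3, 0.3, 0.3],
)

```text
time: 3.3
ee_pos: [0.5483, -0.2607, 0.1123]
ee_rot: [3.079, 0.568, 0.015]
contact_force: [-0.7, -0.0, -0.4]
opening: 0.0608
```

Call:
carry_out(
  slide=[
    [0, 0, 0],
  ],
  twist=[
    [0, 0, 0],
  ],
  jaw=[0.3],
)

```text
time: 3.4
ee_pos: [0.549, -0.2609, 0.1139]
ee_rot: [3.078, 0.568, 0.017]
contact_force: [-0.7, 0.3, -0.1]
opening: 0.0608
```

Call:
carry_out(
  slide=[
    [0, 0, 0],
  ],
  twist=[
    [0, 0, 0],
  ],
  jaw=[0.3],
)

```text
time: 3.5
ee_pos: [0.5496, -0.2612, 0.1155]
ee_rot: [3.077, 0.567, 0.019]
contact_force: [-0.1, 0.3, 0.4]
opening: 0.0609
```

```bash
cat >> h.py <<'E'
YAW=.37
def need(s,tgt,yaw=YAW):
    Rt=R.from_rotvec([np.pi*np.cos(yaw/2),np.pi*np.sin(yaw/2),0]);
    return (np.array(tgt)-s["ee_pos"]), (Rt*R.from_rotvec(s["ee_rot"]).inv()).as_rotvec()
def show(tgt):
    from bench import observe
    s=observe();d,w=need(s,tgt);print("t",round(s["time"],2),"pos",s["ee_pos"].round(4),"slide",d.round(4),"twist",w.round(4),"F",s["contact_force"].round(2),"M",s["moment"].round(2),"op",round(s["opening"],4))
E
python3 - <<'E'
from h import *
show([.5468,-.2573,.039])
a=[R.from_rotvec(v) for v in([3.079,.568,.015],[3.078,.568,.017],[3.077,.567,.019])]
for i in(0,1):print((a[i+1]*a[i].inv()).as_rotvec())
E
```

```text
t 3.5 pos [ 0.5496 -0.2612  0.1155] slide [-0.0028  0.0039 -0.0765] twist [0.0101 0.0141 0.0054] F [-0.09  0.28  0.37] M [ 0.05  0.06 -0.05] op 0.0609
[-0.00072532 -0.0014357   0.00011804]
[-0.00089812 -0.0014728  -0.00051141]
```

Call:
carry_out(
  slide=[
    [-0.0035, 0.0042, -0.02],
    [-0.0007, 0.0003, -0.015],
    [-0.0007, 0.0003, -0.0016],
    [-0.0007, 0.0003, -0.0016],
  ],
  twist=[
    [0.0108, 0.0155, 0.0054],
    [0.0008, 0.0014, 0],
    [0.0008, 0.0014, 0],
    [0.0008, 0.0014, 0],
  ],
  jaw=[0.3, 0.3, 0.3, 0.3],
)

```text
time: 3.9
ee_pos: [0.5452, -0.2566, 0.0779]
ee_rot: [-3.086, -0.578, 0.003]
contact_force: [0.2, 0.6, 0.3]
opening: 0.0611
```

```bash
python3 -c "
from h import *
show([.5468,-.2573,.039])"
```

```text
t 3.9 pos [ 0.5452 -0.2566  0.0779] slide [ 0.0016 -0.0007 -0.0389] twist [-0.0019 -0.0026 -0.0001] F [0.23 0.59 0.34] M [ 0.01 -0.01  0.01] op 0.0611
```

Call:
carry_out(
  slide=[
    [0.001, -0.0005, -0.015],
    [-0.0004, 0.0002, -0.015],
    [-0.0006, 0.0003, -0.0016],
    [-0.0006, 0.0003, -0.0016],
  ],
  twist=[
    [-0.0011, -0.0012, 0],
    [0.0008, 0.0014, 0],
    [0.0008, 0.0014, 0],
    [0.0008, 0.0014, 0],
  ],
  jaw=[0.3, 0.3, 0.3, 0.3],
)

```text
time: 4.3
ee_pos: [0.5444, -0.2563, 0.0416]
ee_rot: [-3.084, -0.577, 0.009]
contact_force: [-0.3, 0.7, 0.6]
opening: 0.0614
```

```bash
python3 -c "
from h import *
show([.5468,-.2573,.039])"
```

```text
t 4.3 pos [ 0.5444 -0.2563  0.0416] slide [ 0.0024 -0.001  -0.0026] twist [-0.0034 -0.0063  0.0001] F [-0.27  0.68  0.64] M [-0.08  0.    0.01] op 0.0614
```

Call:
carry_out(
  slide=[
    [0.002, -0.001, -0.0045],
    [-0.0002, 0.0001, -0.0014],
    [-0.0002, 0.0001, -0.0014],
    [-0.0002, 0.0001, -0.0014],
  ],
  twist=[
    [-0.003, -0.006, 0],
    [0, 0, 0],
    [0, 0, 0],
    [0, 0, 0],
  ],
  jaw=[0.3, 0.5, 0.7, 0.9],
)

```text
time: 4.7
ee_pos: [0.5463, -0.2573, 0.0327]
ee_rot: [3.088, 0.578, 0.002]
contact_force: [0.4, 1.1, 0.9]
opening: 0.0444
```

```bash
python3 -c "
from h import *
show([.5468,-.2573,.039])"
```

```text
t 4.7 pos [ 0.5463 -0.2573  0.0327] slide [0.0005 0.     0.0063] twist [0.0002 0.0011 0.0002] F [0.44 1.07 0.93] M [-0.03 -0.01  0.01] op 0.0444
```

Call:
carry_out(
  slide=[
    [0.0003, 0, 0.006],
    [0, 0, 0],
    [0, 0, 0],
  ],
  twist=[
    [0, 0, 0],
    [0, 0, 0],
    [0, 0, 0],
  ],
  jaw=[0.5, 0.5, 0.5],
)

```text
time: 5.0
ee_pos: [0.5469, -0.2574, 0.0397]
ee_rot: [3.087, 0.578, 0.003]
contact_force: [-0.6, -0.2, 0.7]
opening: 0.0433
```

```bash
python3 -c "
from h import *
show([.5468,-.2573,.039])"
```

```text
t 5.0 pos [ 0.5469 -0.2574  0.0397] slide [-0.0001  0.0001 -0.0007] twist [0.0005 0.0017 0.0001] F [-0.64 -0.24  0.66] M [0.01 0.05 0.05] op 0.0433
```

Call:
carry_out(
  slide=[
    [0, 0, 0],
  ],
  twist=[
    [0, 0, 0],
  ],
  jaw=[0.7],
)

```text
time: 5.1
ee_pos: [0.5471, -0.2575, 0.04]
ee_rot: [3.087, 0.577, 0.003]
contact_force: [0.0, 0.5, 0.1]
opening: 0.0405
```

Call:
carry_out(
  slide=[
    [-0.0003, 0.0002, -0.001],
    [0, 0, -0.0003],
    [0, 0, -0.0003],
    [0, 0, -0.0003],
    [0, 0, -0.0003],
    [0, 0, -0.0003],
  ],
  twist=[
    [0.0005, 0.0017, 0],
    [0, 0, 0],
    [0, 0, 0],
    [0, 0, 0],
    [0, 0, 0],
    [0, 0, 0],
  ],
  jaw=[0.8, 1, 1, 1, 1, 1],
  grip_force=60,
)

```text
time: 5.7
ee_pos: [0.5468, -0.2573, 0.0382]
ee_rot: [3.088, 0.577, 0.001]
contact_force: [-2.7, 0.5, 4.8]
opening: 0.0156
```

```bash
python3 -c "
from h import *
show([.5468,-.2573,.039])"
```

```text
t 5.7 pos [ 0.5468 -0.2573  0.0382] slide [-0.     -0.      0.0008] twist [0.0004 0.0004 0.0002] F [-2.73  0.49  4.83] M [0.21 0.45 0.03] op 0.0156
```

Call:
carry_out(
  slide=[
    [0, 0, 0.015],
    [0, 0, 0.02],
    [0, 0, 0.02],
    [0, 0, 0.01],
    [0, 0, 0],
  ],
  twist=[
    [0, 0, 0],
    [0, 0, 0],
    [0, 0, 0],
    [0, 0, 0],
    [0, 0, 0],
  ],
  jaw=[1, 1, 1, 1, 1],
)

```text
time: 6.2
ee_pos: [0.5465, -0.2569, 0.1072]
ee_rot: [-3.088, -0.578, -0.0]
contact_force: [-0.4, -0.7, -1.0]
opening: 0.0155
```

```bash
cat > f.py <<'E'
from bench import *
from h import *
show([.5468,-.2573,.11])
p=read_camera("top");cv2.imwrite("pics/top3.png",p["pixels"][:,:,::-1])
s=observe();q=read_camera("wrist");cv2.imwrite("pics/w3.png",q["pixels"][:,:,::-1])
show([.5468,-.2573,.11])
E
python3 f.py
```

```text
t 6.2 pos [ 0.5465 -0.2569  0.1072] slide [ 0.0003 -0.0004  0.0028] twist [-0.0001  0.0002 -0.0001] F [-0.42 -0.71 -0.99] M [-0.05 -0.03 -0.02] op 0.0155
t 6.3 pos [ 0.5457 -0.2567  0.1055] slide [ 0.0011 -0.0006  0.0045] twist [-0.001  -0.0017 -0.    ] F [ 0.67 -0.26 -1.33] M [-0.    0.01  0.  ] op 0.0156
```

View pics/w3.png

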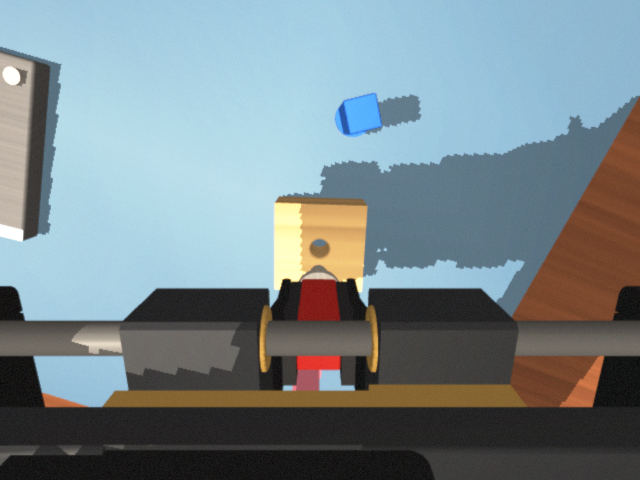

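```bash
python3 - <<'E'
from bench import *
from h import *
p=read_camera("top")
print({k:p[k] for k in("origin",)})
def q(pts,z):
    w=np.array([toz(p,(170+(v+.5)/3.4-.5,260+(u+.5)/3.4-.5),z)[:2] for u,v in pts]);e=np.roll(w,-1,0)-w
    print(w.mean(0).round(4),np.linalg.norm(e,axis=1).round(4),np.arctan2(e[:,1],e[:,0]).round(3))
q([(57,158),(308,143),(322,338),(72,357)],.016)
q([(111,208),(259,200),(264,289),(118,297)],.048)
print(toz(p,(170+263/3.4,260+156/3.4),.048))
c=np.array([.5256,.0147]);y=.102;M=np.array([[np.cos(y),-np.sin(y)],[np.sin(y),np.cos(y)]])
for n,f in dict(t1=(-.042,.026),t2=(-.042,-.026),t3=(0,.059),hole=(-.007,.018)).items():print(n,c+M@f)
E
```

```text
{'origin': array([0.48540471, 0.04243537, 1.01302564])}
[0.5276 0.0153] [0.1515 0.1178 0.1502 0.1196] [-1.48  -3.046  1.673  0.106]
[0.5264 0.0173] [0.0863 0.0519 0.0849 0.0519] [-1.487 -3.06   1.653  0.108]
[0.51669435 0.03502394 0.048     ]
t1 [0.48117089 0.03628829]
t2 [ 0.4864657  -0.01544144]
t3 [0.51959243 0.07339335]
hole [0.51680356 0.03189368]
```

Call:
carry_out(
  slide=[
    [-0.004, 0.034, 0.005],
    [-0.009, 0.034, 0.003],
    [-0.009, 0.034, 0],
    [-0.009, 0.034, 0],
    [-0.009, 0.034, 0],
    [-0.009, 0.034, 0],
    [-0.009, 0.034, 0],
    [-0.009, 0.034, 0],
    [0, 0, 0],
    [0, 0, 0],
  ],
  twist=[
    [0, 0, 0],
    [0, 0, 0],
    [0, 0, 0],
    [0, 0, 0],
    [0, 0, 0],
    [0, 0, 0],
    [0, 0, 0],
    [0, 0, 0],
    [0, 0, 0],
    [0, 0, 0],
  ],
  jaw=[1, 1, 1, 1, 1, 1, 1, 1, 1, 1],
)

```text
time: 7.35
ee_pos: [0.467, 0.0242, 0.1025]
ee_rot: [-3.082, -0.574, 0.027]
contact_force: [0.3, -0.4, -1.0]
opening: 0.0155
```

```bash
python3 -c "
from h import *
show([.480,.036,.068])"
```

```text
t 7.35 pos [0.467  0.0242 0.1025] slide [ 0.013   0.0118 -0.0345] twist [-0.0033 -0.0182  0.0018] F [ 0.29 -0.45 -1.04] M [-0.04 -0.03 -0.03] op 0.0155
```

Call:
carry_out(
  slide=[
    [0, 0, 0],
  ],
  twist=[
    [0, 0, 0],
  ],
  jaw=[1],
)

```text
time: 7.45
ee_pos: [0.4667, 0.024, 0.1019]
ee_rot: [-3.082, -0.574, 0.029]
contact_force: [0.1, 0.2, -1.0]
opening: 0.0153
```

```bash
python3 -c "
from h import *
show([.480,.036,.068])"
```

```text
t 7.45 pos [0.4667 0.024  0.1019] slide [ 0.0133  0.012  -0.0339] twist [-0.0033 -0.0192  0.0017] F [ 0.12  0.24 -0.95] M [-0.01 -0.06 -0.02] op 0.0153
```

Call:
carry_out(
  slide=[
    [0.006, 0.01, -0.012],
    [0.0003, 0.0022, -0.012],
    [0.0003, 0, -0.008],
    [0.0003, 0.0002, 0],
    [0.0003, 0.0002, 0.0006],
  ],
  twist=[
    [-0.003, -0.02, 0.002],
    [0, -0.001, 0],
    [0, -0.001, 0],
    [0, -0.001, 0],
    [0, -0.001, 0],
  ],
  jaw=[1, 1, 1, 1, 1],
)

```text
time: 7.95
ee_pos: [0.4739, 0.0319, 0.0675]
ee_rot: [3.089, 0.568, 0.003]
contact_force: [-0.4, 0.2, -0.9]
opening: 0.0157
```

```bash
python3 -c "
from h import *
show([.480,.036,.068])"
```

```text
t 7.95 pos [0.4739 0.0319 0.0675] slide [0.0061 0.0041 0.0005] twist [0.0004 0.0018 0.0065] F [-0.39  0.19 -0.93] M [0.02 0.   0.02] op 0.0157
```

Call:
carry_out(
  slide=[
    [0.005, 0.0045, 0.0005],
    [0.003, 0.0004, 0.0004],
    [0.0003, 0.0002, 0.0004],
  ],
  twist=[
    [0, 0.001, 0.0065],
    [0, 0, 0],
    [0, 0, 0],
  ],
  jaw=[1, 1, 1],
)

```text
time: 8.25
ee_pos: [0.4836, 0.0366, 0.0698]
ee_rot: [3.087, 0.577, 0.003]
contact_force: [0.1, 0.8, -0.5]
opening: 0.0157
```

```bash
python3 -c "
from h import *
show([.480,.038,.068])"
```

```text
t 8.25 pos [0.4836 0.0366 0.0698] slide [-0.0036  0.0014 -0.0018] twist [0.0005 0.0018 0.0008] F [ 0.1   0.79 -0.47] M [-0.04  0.05  0.  ] op 0.0157
```

Call:
carry_out(
  slide=[
    [0.001, 0.0003, 0.0003],
    [0.001, 0.0003, 0.0003],
    [0.001, 0.0003, 0.0003],
  ],
  twist=[
    [0, 0, 0],
    [0, 0, 0],
    [0, 0, 0],
  ],
  jaw=[1, 1, 1],
)

```text
time: 8.55
ee_pos: [0.4873, 0.0377, 0.0713]
ee_rot: [3.087, 0.577, 0.004]
contact_force: [0.2, -0.2, -1.0]
opening: 0.0155
```

```bash
python3 -c "
from h import *
show([.480,.038,.068])"
```

```text
t 8.55 pos [0.4873 0.0377 0.0713] slide [-0.0073  0.0003 -0.0033] twist [0.0005 0.0026 0.0006] F [ 0.2  -0.17 -0.97] M [0.01 0.02 0.01] op 0.0155
```

Call:
carry_out(
  slide=[
    [0.001, 0.0001, -0.002],
    [0.001, 0.0001, -0.001],
    [0.001, 0.0001, -0.0003],
  ],
  twist=[
    [0, 0.002, 0],
    [0, 0.001, 0],
    [0, 0, 0],
  ],
  jaw=[1, 1, 1],
)

```text
time: 8.85
ee_pos: [0.4905, 0.038, 0.0679]
ee_rot: [3.088, 0.577, -0.001]
contact_force: [1.0, 0.8, -0.3]
opening: 0.0151
```

Call:
carry_out(
  slide=[
    [0.001, 0.0001, 0],
    [0.001, 0.0001, 0],
  ],
  twist=[
    [0, 0, 0],
    [0, 0, 0],
  ],
  jaw=[1, 1],
)

```text
time: 9.05
ee_pos: [0.4925, 0.0381, 0.0676]
ee_rot: [3.088, 0.577, -0.002]
contact_force: [0.6, 0.5, -1.2]
opening: 0.0153
```

```bash
python3 -c "
from h import *
show([.480,.038,.068])"
```

```text
t 9.05 pos [0.4925 0.0381 0.0676] slide [-0.0125 -0.0001  0.0004] twist [ 0.0006 -0.0009  0.0006] F [ 0.63  0.5  -1.15] M [0.01 0.02 0.02] op 0.0153
```

Call:
carry_out(
  slide=[
    [0.0008, 0.0001, 0.0001],
    [0.0008, 0.0001, 0.0001],
  ],
  twist=[
    [0, 0, 0],
    [0, 0, 0],
  ],
  jaw=[1, 1],
)

```text
time: 9.25
ee_pos: [0.493, 0.0382, 0.0674]
ee_rot: [3.088, 0.577, -0.006]
contact_force: [-3.9, -0.4, 1.7]
opening: 0.0157
```

Call:
carry_out(
  slide=[
    [0.0008, 0.0001, 0.0001],
    [0.0008, 0.0001, 0.0001],
  ],
  twist=[
    [0, 0, 0],
    [0, 0, 0],
  ],
  jaw=[1, 1],
)

```text
time: 9.45
ee_pos: [0.4932, 0.0383, 0.0673]
ee_rot: [3.088, 0.577, -0.011]
contact_force: [-5.8, 0.0, 1.7]
opening: 0.0152
```

Call:
carry_out(
  slide=[
    [0.0008, 0.0001, 0.0001],
    [0.0008, 0.0001, 0.0001],
  ],
  twist=[
    [0, 0, 0],
    [0, 0, 0],
  ],
  jaw=[1, 1],
)

```text
time: 9.65
ee_pos: [0.4932, 0.0383, 0.0671]
ee_rot: [3.088, 0.577, -0.016]
contact_force: [-5.3, -0.3, 2.7]
opening: 0.0161
```

Call:
carry_out(
  slide=[
    [0.0006, 0.0001, 0.0002],
    [0.0006, 0.0001, 0.0002],
    [0.0006, 0.0001, 0.0002],
  ],
  twist=[
    [0.001, 0.004, 0],
    [0.001, 0.004, 0],
    [0.001, 0.004, 0],
  ],
  jaw=[1, 1, 1],
)

```text
time: 9.95
ee_pos: [0.4936, 0.0382, 0.0671]
ee_rot: [-3.083, -0.576, 0.04]
contact_force: [-5.1, -1.3, 0.6]
opening: 0.0156
```

```bash
cat >> h.py <<'E'
def ax(pos,rot,z):
    "pin axis xy at height z"
    d=R.from_rotvec(rot).as_matrix()[:,2];pos=np.array(pos);return (pos+d*(z-pos[2])/d[2])[:2]
E
python3 -c "
from h import *
show([.480,.038,.068])
from bench import observe
s=observe()
for po,ro in(([.493,.0382,.0674],[3.088,.577,-.006]),([.4932,.0383,.0673],[3.088,.577,-.011]),([.4932,.0383,.0671],[3.088,.577,-.016]),(s['ee_pos'],s['ee_rot'])):
  print(ax(po,ro,.033).round(4),ax(po,ro,.048).round(4))
"
```

```text
t 9.95 pos [0.4936 0.0382 0.0671] slide [-0.0136 -0.0002  0.0009] twist [-0.0002 -0.0259  0.0006] F [-5.11 -1.29  0.56] M [-0.24  1.31 -0.  ] op 0.0156
[0.4929 0.0382] [0.4929 0.0382]
[0.493  0.0383] [0.4931 0.0383]
[0.4929 0.0382] [0.493  0.0383]
[0.4927 0.0382] [0.4931 0.0382]
```

Call:
carry_out(
  slide=[
    [-0.008, 0, 0.001],
    [-0.001, -0.014, 0.0003],
    [0.001, -0.014, 0.0003],
    [0.001, -0.014, 0.0003],
    [0.001, -0.01, 0.0003],
    [0, 0, 0.0003],
    [0, 0, 0.0003],
  ],
  twist=[
    [0, -0.013, 0],
    [0, -0.013, 0],
    [0, 0, 0],
    [0, 0, 0],
    [0, 0, 0],
    [0, 0, 0],
    [0, 0, 0],
  ],
  jaw=[1, 1, 1, 1, 1, 1, 1],
)

```text
time: 10.65
ee_pos: [0.4909, -0.0136, 0.0723]
ee_rot: [3.087, 0.58, 0.025]
contact_force: [0.0, 0.7, -2.0]
opening: 0.0157
```

```bash
python3 -c "
from h import *
show([.493,-.0135,.068])"
```

```text
t 10.65 pos [ 0.4909 -0.0136  0.0723] slide [ 0.0021  0.0001 -0.0043] twist [-0.002   0.0161 -0.0013] F [ 0.01  0.68 -1.99] M [0.06 0.01 0.02] op 0.0157
```

Call:
carry_out(
  slide=[
    [-0.001, 0, -0.003],
    [0, 0, -0.001],
    [0, 0, 0],
  ],
  twist=[
    [-0.002, 0.015, -0.001],
    [0, 0, 0],
    [0, 0, 0],
  ],
  jaw=[1, 1, 1],
)

```text
time: 10.95
ee_pos: [0.4901, -0.0119, 0.0681]
ee_rot: [-3.087, -0.581, -0.001]
contact_force: [0.3, 0.4, -2.1]
opening: 0.0154
```

```bash
python3 -c "
from h import *
show([.493,-.0135,.068])"
```

```text
t 10.95 pos [ 0.4901 -0.0119  0.0681] slide [ 0.0029 -0.0016 -0.0001] twist [-0.0004  0.0007 -0.0021] F [ 0.27  0.41 -2.06] M [0.02 0.04 0.03] op 0.0154
```

Call:
carry_out(
  slide=[
    [0.001, 0, 0],
    [0.001, 0, 0],
    [0.001, 0, 0],
  ],
  twist=[
    [0, 0, 0],
    [0, 0, 0],
    [0, 0, 0],
  ],
  jaw=[1, 1, 1],
)

```text
time: 11.25
ee_pos: [0.4933, -0.011, 0.0678]
ee_rot: [-3.086, -0.583, -0.001]
contact_force: [-0.5, 0.3, -0.4]
opening: 0.0153
```

Call:
carry_out(
  slide=[
    [0.0008, 0, 0],
    [0.0008, 0, 0],
  ],
  twist=[
    [0, 0, 0],
    [0, 0, 0],
  ],
  jaw=[1, 1],
)

```text
time: 11.45
ee_pos: [0.4951, -0.011, 0.0679]
ee_rot: [-3.086, -0.583, -0.001]
contact_force: [0.5, -0.4, 0.0]
opening: 0.0156
```

Call:
carry_out(
  slide=[
    [0.0008, 0, 0],
    [0.0008, 0, 0],
  ],
  twist=[
    [0, 0, 0],
    [0, 0, 0],
  ],
  jaw=[1, 1],
)

```text
time: 11.65
ee_pos: [0.4968, -0.011, 0.0679]
ee_rot: [-3.086, -0.583, -0.001]
contact_force: [-0.5, -1.0, -0.9]
opening: 0.0153
```

```bash
python3 -c "
from h import *
show([.493,-.0135,.068])"
```

```text
t 11.65 pos [ 0.4968 -0.011   0.0679] slide [-0.0038 -0.0025  0.0001] twist [-0.0008  0.0005 -0.0033] F [-0.51 -0.97 -0.9 ] M [-0.04 -0.01 -0.01] op 0.0153
```

Call:
carry_out(
  slide=[
    [0.0008, -0.0005, 0],
    [0.0008, 0, 0],
  ],
  twist=[
    [0, 0, -0.002],
    [0, 0, 0],
  ],
  jaw=[1, 1],
)

```text
time: 11.85
ee_pos: [0.4973, -0.0115, 0.0675]
ee_rot: [-3.087, -0.579, 0.003]
contact_force: [-3.9, -0.7, 1.3]
opening: 0.0155
```

Call:
carry_out(
  slide=[
    [0.0008, 0, 0],
    [0.0008, 0, 0],
  ],
  twist=[
    [0, 0, 0],
    [0, 0, 0],
  ],
  jaw=[1, 1],
)

```text
time: 12.05
ee_pos: [0.4975, -0.0117, 0.0671]
ee_rot: [-3.086, -0.579, 0.008]
contact_force: [-6.1, 0.4, 1.2]
opening: 0.0155
```

Call:
carry_out(
  slide=[
    [0.0008, 0, 0],
  ],
  twist=[
    [0, 0, 0],
  ],
  jaw=[1],
)

```text
time: 12.15
ee_pos: [0.4975, -0.0117, 0.0668]
ee_rot: [-3.086, -0.579, 0.011]
contact_force: [-5.6, 0.4, 1.2]
opening: 0.0156
```

Call:
carry_out(
  slide=[
    [0.0006, 0, 0.0003],
    [0.0006, 0, 0.0003],
    [0.0006, 0, 0.0003],
  ],
  twist=[
    [0, -0.002, 0],
    [0, -0.002, 0],
    [0, -0.002, 0],
  ],
  jaw=[1, 1, 1],
)

```text
time: 12.45
ee_pos: [0.4975, -0.0118, 0.0668]
ee_rot: [-3.087, -0.579, 0.008]
contact_force: [-5.3, 0.1, -0.4]
opening: 0.0157
```

```bash
python3 -c "
from h import *
show([.493,-.0135,.068])
from bench import observe
s=observe()
for po,ro in(([.4973,-.0115,.0675],[-3.087,-.579,.003]),([.4975,-.0117,.0671],[-3.086,-.579,.008]),([.4975,-.0117,.0668],[-3.086,-.579,.011]),(s['ee_pos'],s['ee_rot'])):
  print(ax(po,ro,.033).round(4),ax(po,ro,.048).round(4))
"
```

```text
t 12.45 pos [ 0.4975 -0.0118  0.0668] slide [-0.0045 -0.0017  0.0012] twist [-0.0002 -0.0051 -0.001 ] F [-5.31  0.07 -0.44] M [ 0.04  1.35 -0.02] op 0.0157
[ 0.4972 -0.0115] [ 0.4973 -0.0115]
[ 0.4973 -0.0117] [ 0.4974 -0.0117]
[ 0.4973 -0.0117] [ 0.4974 -0.0117]
[ 0.4973 -0.0118] [ 0.4974 -0.0118]
```

Call:
carry_out(
  slide=[
    [-0.01, 0, 0.001],
    [-0.003, 0.01, 0.0005],
    [-0.001, 0.015, 0.0003],
    [-0.001, 0.015, 0.0003],
    [0, 0.015, 0.0003],
    [0, 0.015, 0.0003],
    [0, 0.012, 0],
    [0, 0, 0],
    [0, 0, 0],
  ],
  twist=[
    [0, -0.005, 0],
    [0, 0, 0],
    [0, 0, 0],
    [0, 0, 0],
    [0, 0, 0],
    [0, 0, 0],
    [0, 0, 0],
    [0, 0, 0],
    [0, 0, 0],
  ],
  jaw=[1, 1, 1, 1, 1, 1, 1, 1, 1],
)

```text
time: 13.35
ee_pos: [0.4853, 0.0774, 0.073]
ee_rot: [3.086, 0.58, 0.025]
contact_force: [0.1, -0.4, -0.5]
opening: 0.0158
```

```bash
python3 -c "
from h import *
show([.521,.074,.068])"
```

```text
t 13.35 pos [0.4853 0.0774 0.073 ] slide [ 0.0357 -0.0034 -0.005 ] twist [-0.0018  0.0156 -0.0018] F [ 0.06 -0.44 -0.47] M [-0.03 -0.   -0.03] op 0.0158
```

Call:
carry_out(
  slide=[
    [0.011, 0, -0.003],
    [0.011, 0, -0.001],
    [0.01, 0, -0.001],
    [0, 0, 0],
    [0, 0, 0],
  ],
  twist=[
    [-0.002, 0.015, -0.002],
    [0, 0, 0],
    [0, 0, 0],
    [0, 0, 0],
    [0, 0, 0],
  ],
  jaw=[1, 1, 1, 1, 1],
)

```text
time: 13.85
ee_pos: [0.5193, 0.0748, 0.0677]
ee_rot: [3.088, 0.572, 0.001]
contact_force: [0.4, -0.5, -2.1]
opening: 0.0153
```

```bash
python3 -c "
from h import *
show([.521,.070,.068])"
```

```text
t 13.85 pos [0.5193 0.0748 0.0677] slide [ 0.0017 -0.0048  0.0003] twist [0.001  0.0011 0.0034] F [ 0.4  -0.52 -2.1 ] M [ 0.03  0.02 -0.03] op 0.0153
```

Call:
carry_out(
  slide=[
    [0.0005, -0.002, 0],
    [0.0002, -0.002, 0],
    [0.0001, -0.001, 0],
    [0.0001, -0.001, 0],
  ],
  twist=[
    [0, 0, 0.003],
    [0, 0, 0],
    [0, 0, 0],
    [0, 0, 0],
  ],
  jaw=[1, 1, 1, 1],
)

```text
time: 14.25
ee_pos: [0.5193, 0.068, 0.0678]
ee_rot: [3.087, 0.577, 0.001]
contact_force: [-0.3, -0.1, -0.4]
opening: 0.0158
```

Call:
carry_out(
  slide=[
    [0.0001, -0.001, 0],
    [0.0001, -0.001, 0],
  ],
  twist=[
    [0, 0, 0],
    [0, 0, 0],
  ],
  jaw=[1, 1],
)

```text
time: 14.45
ee_pos: [0.5194, 0.0657, 0.0679]
ee_rot: [3.086, 0.578, 0.001]
contact_force: [-0.5, 1.1, -0.5]
opening: 0.0159
```

```bash
python3 -c "
from h import *
show([.521,.070,.068])"
```

```text
t 14.45 pos [0.5194 0.0657 0.0679] slide [0.0016 0.0043 0.0001] twist [0.0015 0.0009 0.    ] F [-0.5   1.09 -0.47] M [ 0.    0.   -0.02] op 0.0159
```

Call:
carry_out(
  slide=[
    [0.0001, -0.0008, 0],
    [0.0001, -0.0008, 0],
  ],
  twist=[
    [0, 0, 0],
    [0, 0, 0],
  ],
  jaw=[1, 1],
)

```text
time: 14.65
ee_pos: [0.5194, 0.0655, 0.0679]
ee_rot: [-3.088, -0.579, -0.001]
contact_force: [0.7, 4.3, -1.3]
opening: 0.0152
```

Call:
carry_out(
  slide=[
    [0.0001, -0.0008, 0],
    [0.0001, -0.0008, 0],
  ],
  twist=[
    [0, 0, 0],
    [0, 0, 0],
  ],
  jaw=[1, 1],
)

```text
time: 14.85
ee_pos: [0.5194, 0.0654, 0.068]
ee_rot: [-3.086, -0.581, -0.002]
contact_force: [-0.6, 4.2, -0.6]
opening: 0.0157
```

Call:
carry_out(
  slide=[
    [0.0001, -0.0008, 0],
    [0.0001, -0.0008, 0],
  ],
  twist=[
    [0, 0, 0],
    [0, 0, 0],
  ],
  jaw=[1, 1],
)

```text
time: 15.05
ee_pos: [0.5194, 0.0654, 0.068]
ee_rot: [-3.084, -0.583, -0.002]
contact_force: [-1.3, 4.5, -1.5]
opening: 0.0153
```

Call:
carry_out(
  slide=[
    [0.0001, -0.0008, 0],
    [0.0001, -0.0008, 0],
  ],
  twist=[
    [0, 0, 0],
    [0, 0, 0],
  ],
  jaw=[1, 1],
)

```text
time: 15.25
ee_pos: [0.5194, 0.0653, 0.068]
ee_rot: [-3.082, -0.584, -0.002]
contact_force: [-1.4, 4.6, -1.5]
opening: 0.0153
```

```bash
cat > hole.py <<'E'
from h import *
show([.521,.070,.068])
from bench import observe
s=observe()
for po,ro in(([.5194,.0655,.0679],[-3.088,-.579,-.001]),([.5194,.0654,.068],[-3.086,-.581,-.002]),(s['ee_pos'],s['ee_rot'])):
  print(ax(po,ro,.033).round(4),ax(po,ro,.048).round(4))
t1=np.array([.49295,.0382]);t2=np.array([.49735,-.0117]);t3=np.array([.5194,.0654])
v=(t1-t2)/np.linalg.norm(t1-t2);n=np.array([v[1],-v[0]])
print("yaw",np.arctan2(-v[0],v[1]))
# axis pos h: n.(h-t1)=23mm ; v.(t3-h)=29mm
h=np.linalg.solve(np.array([n,v]),[n@t1+.023,v@t3-.029]);print("hole",h.round(4))
c=np.linalg.solve(np.array([n,v]),[n@t1+.030,v@t3-.047]);print("centre",c.round(4))
E
python3 hole.py
```

```text
t 15.25 pos [0.5194 0.0653 0.068 ] slide [0.0016 0.0047 0.    ] twist [-0.0053  0.0003 -0.0047] F [-1.44  4.62 -1.48] M [ 1.35  0.17 -0.04] op 0.0153
[0.5194 0.0655] [0.5194 0.0655]
[0.5194 0.0655] [0.5194 0.0654]
[0.5194 0.0655] [0.5194 0.0654]
yaw 0.08794888715513259
hole [0.5162 0.036 ]
centre [0.5248 0.0187]
```

Call:
carry_out(
  slide=[
    [0, 0.006, 0.003],
    [0, 0, 0.018],
    [0, 0, 0.015],
    [0, 0, 0],
    [0, 0, 0],
  ],
  twist=[
    [-0.005, 0, -0.0045],
    [0, 0, 0],
    [0, 0, 0],
    [0, 0, 0],
    [0, 0, 0],
  ],
  jaw=[1, 1, 1, 1, 1],
)

```text
time: 15.75
ee_pos: [0.5195, 0.0692, 0.1049]
ee_rot: [3.084, 0.573, -0.001]
contact_force: [0.8, 0.1, -1.1]
opening: 0.0154
```

```bash
python3 -c "
from h import *
show([.5162,.0361,.092])"
```

```text
t 15.75 pos [0.5195 0.0692 0.1049] slide [-0.0033 -0.0331 -0.0129] twist [ 0.0048 -0.      0.0023] F [ 0.82  0.1  -1.1 ] M [-0.04  0.03 -0.05] op 0.0154
```

Call:
carry_out(
  slide=[
    [-0.001, -0.01, -0.003],
    [-0.001, -0.012, -0.002],
    [-0.001, -0.01, -0.002],
    [0, 0, 0],
    [0, 0, 0],
    [0, 0, 0],
  ],
  twist=[
    [0.004, 0, 0.002],
    [0, 0, 0],
    [0, 0, 0],
    [0, 0, 0],
    [0, 0, 0],
    [0, 0, 0],
  ],
  jaw=[1, 1, 1, 1, 1, 1],
)

```text
time: 16.35
ee_pos: [0.5145, 0.032, 0.0945]
ee_rot: [3.088, 0.573, -0.007]
contact_force: [-0.4, -0.1, -0.9]
opening: 0.0157
```

```bash
python3 -c "
from h import *
show([.5162,.0361,.092])"
```

```text
t 16.35 pos [0.5145 0.032  0.0945] slide [ 0.0017  0.0041 -0.0025] twist [ 0.0019 -0.004   0.003 ] F [-0.43 -0.1  -0.85] M [-0.   -0.01  0.01] op 0.0157
```

Call:
carry_out(
  slide=[
    [0.0017, 0.004, -0.002],
    [0, 0, 0],
    [0, 0, 0],
  ],
  twist=[
    [0.002, -0.004, 0.003],
    [0, 0, 0],
    [0, 0, 0],
  ],
  jaw=[1, 1, 1],
)

```text
time: 16.65
ee_pos: [0.5165, 0.0376, 0.0924]
ee_rot: [-3.087, -0.581, -0.001]
contact_force: [-0.3, 0.4, -0.8]
opening: 0.0154
```

```bash
python3 -c "
from h import *
show([.5162,.0361,.092])"
```

```text
t 16.65 pos [0.5165 0.0376 0.0924] slide [-0.0003 -0.0015 -0.0004] twist [-0.0008  0.0007 -0.0018] F [-0.34  0.44 -0.79] M [-0.04 -0.03  0.01] op 0.0154
```

Call:
carry_out(
  slide=[
    [0, 0, 0],
  ],
  twist=[
    [0, 0, 0],
  ],
  jaw=[1],
)

```text
time: 16.75
ee_pos: [0.5165, 0.0379, 0.0924]
ee_rot: [-3.087, -0.581, -0.001]
contact_force: [0.7, 0.1, -1.4]
opening: 0.0153
```

```bash
python3 -c "
from h import *
show([.5162,.0361,.092])"
```

```text
t 16.75 pos [0.5165 0.0379 0.0924] slide [-0.0003 -0.0018 -0.0004] twist [-0.0009  0.0007 -0.0023] F [ 0.73  0.1  -1.35] M [-0.03  0.02  0.02] op 0.0153
```

Call:
carry_out(
  slide=[
    [-0.0003, -0.0017, -0.003],
    [0, -0.0001, -0.002],
    [0, -0.0001, 0],
  ],
  twist=[
    [-0.001, 0.0007, -0.002],
    [0, 0, 0],
    [0, 0, 0],
  ],
  jaw=[1, 1, 1],
)

```text
time: 17.05
ee_pos: [0.5162, 0.036, 0.0871]
ee_rot: [3.088, 0.579, 0.0]
contact_force: [-0.3, 0.3, -1.8]
opening: 0.0155
```

```bash
python3 -c "
from h import *
show([.5162,.0361,.085])"
```

```text
t 17.05 pos [0.5162 0.036  0.0871] slide [-0.      0.0001 -0.0021] twist [ 0.0003  0.0001 -0.0006] F [-0.31  0.31 -1.84] M [ 0.   -0.01  0.05] op 0.0155
```

Call:
carry_out(
  slide=[
    [0, 0, -0.0015],
    [0, 0, -0.0015],
    [0, 0, -0.0015],
  ],
  twist=[
    [0, 0, 0],
    [0, 0, 0],
    [0, 0, 0],
  ],
  jaw=[1, 1, 1],
)

```text
time: 17.35
ee_pos: [0.5163, 0.0359, 0.0823]
ee_rot: [3.088, 0.578, 0.0]
contact_force: [0.1, 0.4, -1.6]
opening: 0.0159
```

Call:
carry_out(
  slide=[
    [0, 0, -0.0015],
    [0, 0, -0.0015],
  ],
  twist=[
    [0, 0, 0],
    [0, 0, 0],
  ],
  jaw=[1, 1],
)

```text
time: 17.55
ee_pos: [0.5163, 0.0359, 0.079]
ee_rot: [3.088, 0.578, 0.0]
contact_force: [0.2, 1.0, -0.8]
opening: 0.0157
```

```bash
python3 -c "
from h import *
show([.5162,.0361,.058])"
```

```text
t 17.55 pos [0.5163 0.0359 0.079 ] slide [-0.0001  0.0002 -0.021 ] twist [ 0.0003  0.0002 -0.0003] F [ 0.25  0.96 -0.81] M [-0.   -0.01 -0.02] op 0.0157
```

Call:
carry_out(
  slide=[
    [0, 0, -0.002],
    [0, 0, -0.002],
    [0, 0, -0.002],
  ],
  twist=[
    [0, 0, 0],
    [0, 0, 0],
    [0, 0, 0],
  ],
  jaw=[1, 1, 1],
)

```text
time: 17.85
ee_pos: [0.5164, 0.0359, 0.0726]
ee_rot: [3.088, 0.578, 0.0]
contact_force: [-0.8, -0.9, -1.1]
opening: 0.0156
```

Call:
carry_out(
  slide=[
    [0, 0.0001, -0.002],
    [0, 0, -0.002],
    [0, 0, -0.002],
  ],
  twist=[
    [0, 0, 0],
    [0, 0, 0],
    [0, 0, 0],
  ],
  jaw=[1, 1, 1],
)

```text
time: 18.15
ee_pos: [0.5163, 0.0361, 0.0659]
ee_rot: [3.088, 0.578, 0.0]
contact_force: [-0.0, 0.3, -1.3]
opening: 0.0156
```

```bash
python3 -c "
from h import *
show([.5162,.0361,.058])"
```

```text
t 18.15 pos [0.5163 0.0361 0.0659] slide [-0.0001  0.     -0.0079] twist [ 0.0002  0.0002 -0.0003] F [-0.04  0.29 -1.25] M [-0.02  0.02 -0.01] op 0.0156
```

Smooth. Down to seating, with small steps near the end.

Call:
carry_out(
  slide=[
    [0, 0, -0.002],
    [0, 0, -0.0015],
    [0, 0, -0.001],
    [0, 0, -0.0008],
  ],
  twist=[
    [0, 0, 0],
    [0, 0, 0],
    [0, 0, 0],
    [0, 0, 0],
  ],
  jaw=[1, 1, 1, 1],
)

```text
time: 18.55
ee_pos: [0.5162, 0.036, 0.0599]
ee_rot: [3.088, 0.578, -0.0]
contact_force: [0.3, -0.1, -0.7]
opening: 0.0155
```

Call:
carry_out(
  slide=[
    [0, 0, -0.0006],
    [0, 0, -0.0006],
  ],
  twist=[
    [0, 0, 0],
    [0, 0, 0],
  ],
  jaw=[1, 1],
)

```text
time: 18.75
ee_pos: [0.5163, 0.0361, 0.0587]
ee_rot: [3.088, 0.578, -0.0]
contact_force: [0.5, 1.1, -1.9]
opening: 0.0155
```

Call:
carry_out(
  slide=[
    [0, 0, -0.0006],
    [0, 0, -0.0006],
  ],
  twist=[
    [0, 0, 0],
    [0, 0, 0],
  ],
  jaw=[1, 1],
)

```text
time: 18.95
ee_pos: [0.5163, 0.0361, 0.058]
ee_rot: [3.088, 0.578, 0.0]
contact_force: [-5.1, 0.1, 11.0]
opening: 0.0154
```

Call:
carry_out(
  slide=[
    [0, 0, 0.0001],
    [0, 0, 0],
    [0, 0, 0],
    [0, 0, 0],
  ],
  twist=[
    [0, 0, 0],
    [0, 0, 0],
    [0, 0, 0],
    [0, 0, 0],
  ],
  jaw=[1, 1, 0.6, 0.5],
)

```text
time: 19.35
ee_pos: [0.5167, 0.0361, 0.0584]
ee_rot: [3.087, 0.578, 0.001]
contact_force: [-0.0, 0.1, 0.3]
opening: 0.0246
```

```bash
python3 -c "
from h import *
show([.5162,.0361,.058])"
```

```text
t 19.35 pos [0.5167 0.0361 0.0584] slide [-0.0005 -0.     -0.0004] twist [ 0.0004  0.001  -0.0003] F [-0.02  0.11  0.32] M [ 0.    0.01 -0.  ] op 0.0246
```

Call:
carry_out(
  slide=[
    [0, 0, 0.0003],
    [0, 0, 0],
    [0, 0, 0],
    [0, 0, 0.01],
    [0, 0, 0.02],
    [0, 0, 0.03],
    [0, 0, 0.03],
    [0, 0, 0.03],
    [-0.03, 0, 0.01],
    [-0.03, 0, 0],
    [0, 0, 0],
  ],
  twist=[
    [0, 0, 0],
    [0, 0, 0],
    [0, 0, 0],
    [0, 0, 0],
    [0, 0, 0],
    [0, 0, 0],
    [0, 0, 0],
    [0, 0, 0],
    [0, 0, 0],
    [0, 0, 0],
    [0, 0, 0],
  ],
  jaw=[0.4, 0.4, 0.4, 0.4, 0.4, 0.4, 0.4, 0.4, 0.4, 0.4, 0.4],
)

```text
time: 20.45
ee_pos: [0.4546, 0.0372, 0.1989]
ee_rot: [-3.087, -0.581, -0.006]
contact_force: [-0.1, -0.1, 0.0]
opening: 0.0521
```

```bash
python3 - <<'E'
from bench import *
from h import *
show([.5162,.0361,.058])
s=observe()
for n in("wrist","side"):
    p=read_camera(n);cv2.imwrite(f"pics/{n}9.png",p["pixels"][:,:,::-1])
    for z in (.048,.053,.103):print(n,z,proj(p,[.5162,.036,z],s).round(0))
im=cv2.imread("pics/side9.png");cv2.imwrite("pics/side9z.png",cv2.resize(im[170:310,230:370],None,fx=4.2,fy=4.2,interpolation=cv2.INTER_CUBIC))
E
```

```text
t 20.45 pos [0.4546 0.0372 0.1989] slide [ 0.0616 -0.0011 -0.1409] twist [-0.001   0.0034 -0.0019] F [-0.1  -0.1   0.01] M [ 0.02  0.04 -0.01] op 0.0521
wrist 0.048 [158. 348.]
wrist 0.053 [158. 348.]
wrist 0.103 [162. 354.]
side 0.048 [240. 293.]
side 0.053 [238. 293.]
side 0.103 [219. 292.]
```

View pics/wrist9.png

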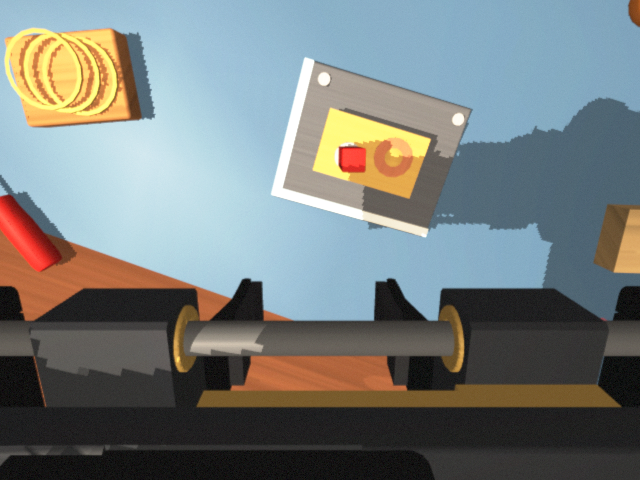

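View pics/side9z.png

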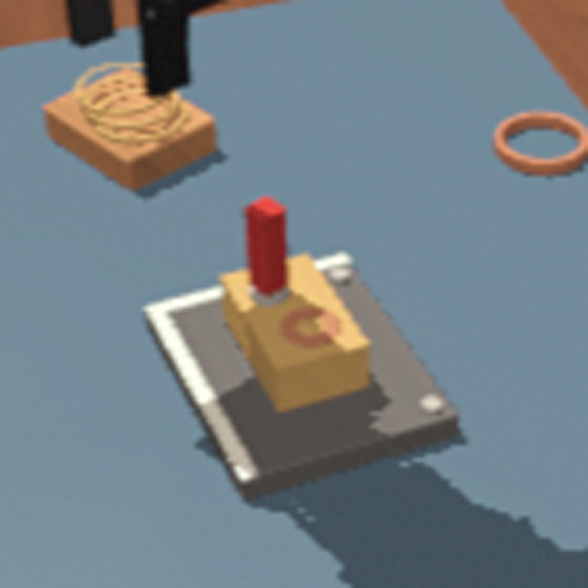

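```bash
python3 -c "
from bench import *
print(close_job())"
```

```text
the job is handed in; nothing more can be done
None
```

The red-headed pin is planted in the casting's hole. Its collar looks flush on the casting, the gripper has let go, and the job is handed in at about 20.6 s of the 72 s allowed. The hand-in gave no verdict.

**Touches:** I made the three touches in the order asked.

| Touch | Where | Force | Held |
|---|---|---|---|
| 1 | Long side, near the white-marked end | about 4–6 N | about 0.7 s |
| 2 | Same side, near the other end | about 4–6 N | about 0.6 s |
| 3 | White-marked end, about its middle | about 4.5 N | about 0.6 s |

**What they found:** The casting is turned about 0.088 rad in the world frame, and the hole is at (0.516, 0.036) m. The top camera put the hole about 1 mm from there.

**Planting:** The shank went into the hole with no measurable side force. At seating the reading peaked at about 11 N upward and 5 N sideways, below the 20 N limit.

**Last checks:**
- The side and wrist pictures show the pin upright, with its head top where a fully seated pin's would project.
- The final force reading was about zero, so the robot was touching nothing.
- I never went near the bangle, jar or hand tool. I did not check their positions at the end.

**Disagreements:**
- The tool drifted a little between moves and tilted up to about 0.026 rad during the first touch. I allowed for the tilt when working out the contact positions.
- The camera's estimate of the casting's centre was about 2 mm from the touch result, which is in line with its stated calibration. I used the touch result.

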